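# Check a casing cushion on the indentation gauge and sort it

### The arm

A 6-joint arm with a two-finger parallel gripper is mounted at the origin on the work surface. World frame = base frame: x ahead of the robot, y to its left, z up, the work surface at z = 0. Lengths are in m, angles in rad, forces in N, time in s.
With the tool pointing down it reaches from about 0.35 to 0.975 m from the base axis. Payload 17.4 kg.
Tool frame: the origin (TCP) lies midway between the tips of the shut fingers; the grasp point (between the pads) lies 19 mm behind it; z points along the fingers, y is the line along which they close (so a half turn about z gives the same grasp; the last joint's range is limited). The gripper opens to 85 mm and grips with 20 to 120 N. Pads are 22 mm wide; open, the fingers measure 114 mm over their backs; the gripper's body (76 mm by 85 mm) begins 54 mm behind the grasp point. The pads swing forward as they close: fully open they stand 13 mm farther back than shut.
Start: joints at [1.077, 0.116, 1.442, -0, 1.584, -0.038], TCP at [0.297, 0.606, 0.231] pointing down, gripper open.
Joint ranges: [-2.83, 2.83], [-0.83, 2.19], [0.07, 2.5], [-1.14, 4.28], [0.01, 3], [-2.97, 2.97]. Speed limits (rad/s): [1.89, 1.89, 2.22, 3.14, 3.14, 3.14].

### API

Orientations are given as a rotation vector (axis times angle).
In Python, from bench import status, imaging, r gives the robot as it stands. The module is installed in compiled form; this text tells all that it offers.
- The arm moves only by the shell command python3 -m pendant 'ROWS' [FORCE]. ROWS is JSON, a list of rows, each a list of 5 numbers: the shift along the world's x, y, z as a fraction of full scale, then the turn about the world's z as a fraction of full scale, then the closure, from 0 (fully open) to 1 (shut). In form: [[x, y, z, turn, claw], ...]. A call has 1 to 20 rows; each row is the pose to reach, as a shift and turn from the pose commanded when the call began, turning the shorter way round; what a row does not reach only later rows make up. Full scale, the value 1, is 300 mm for a shift and 180 degrees for a turn. A row lasts 1/12 s, in which the tool goes at most 41.7 mm and 7.16 degrees, less where a joint would pass 70% of its speed; a pose out of reach is approached as far as the arm can. A call with a number of a shift or a turn outside -1 to 1 is refused whole. A call with a gripper value outside its range is refused whole. The fingers move at their own pace and stop on an object; FORCE is the grip in N (left out, the last holds). Time passes only in rows, so rows that repeat a pose let the fingers close. It gives the time, the measured TCP pose, the force, the opening and the grip force at its end, in the units of the state.
- status.get_obs(): the state, without advancing time (a new reading comes with each control period).
- imaging.camera(name): name is "scene" or "top"; returns a dict with "pixels" (480x640x3 uint8, red, green, blue), "fx", "fy", "cx", "cy" (pixels), "cam_to_world" (4x4, takes a point from camera to world coordinates). Camera axes: x right, y up, looking along -z (the intrinsics and any distortion apply to the point x, -y, -z); pixel columns grow to the right and rows downward; lengths in m; the calibration is good to about 2 mm. A picture is of the moment at which its call begins. There is no depth.
- r.close_job(): hands the job in; it is judged then, once.
The state is a dict: "clock": time; "qpos": joint angles; "joint_vel": joint speeds; "joint_efforts": joint torques, N m; "position": TCP position; "tool_rot": TCP orientation; "contact_force": force on the tool from outside, world axes, zero at the start; "ft_torque": the same for the moment, N m; "finger_gap": opening from 0.0 (shut) to 1.0 (fully open); "finger_force": force on a finger pad.
Only numpy, scipy, OpenCV 4.12 (cv2) and the standard library are available. Lean on these libraries where they do the work, as an engineer would, in place of code of your own. Each camera call takes 0.05 s, during which the arm holds its last target. There are 200 camera calls.

### The job

Check whether the blue casing cushion is still soft: slide it in on the metal plate until the middle of its pad is under the gauge's sprung pin, then press the round palm plate on top of the column straight down, gently, until the gauge's flat foot rests on the pad, keep it there about a second, and let it spring up. The dial's red hand stays at the highest reading: if it stands over the green arc lay the cushion flat in the green-lined tray, if over the red arc in the red-lined tray (right at the join either will do). Set the cushion down rather than drop it, and leave the other things on the bench where they are.

Things in the scene. Friction and masses are not known exactly. Their poses are not given: they have to be found in the camera images.
- stand: indentation gauge, fixed: aluminium plate 130 mm wide, top 14 mm above the bench, from x = -175 to +135 mm; column (28 mm) at x = +100 mm; low back stop, face at x = +82 mm; open to -x. Origin on the bench straight below the pin, x from pin to column. On the column a spring-held head: over the pin a round dial 46 mm wide, 85 to 114 mm above the bench, an arm to a 44 mm sleeve, palm plate on top
- palm (a point): centre of the top of the palm plate, a flat disc 68 mm across on top of the column's sleeve, 100 mm from the pin towards the column, 197 mm above the bench with the head up. Pressed straight down it lowers head, dial and pin together. Return force about 4 N at rest, 6 N at 22 mm, plus the pin's 1 to 3.5 N
- foot (a point): centre of the underside of the gauge's foot, a flat steel disc 32 mm across, 62 mm above the bench at rest, so 22 mm above the pad of a cushion on the plate. It moves with the head. Once it rests on the pad the hand stops rising and the force grows quickly; more than 40 N on the pad is too much
- pin_tip (a point): round tip of the sprung pin, 6 mm thick. Free, it stands 10 mm out of the foot (52 mm above the bench with the head up). In gel it sinks 2 mm (hard pad) to 8 mm (soft pad), and the rest of its length is pushed back into the foot
- head (a joint): how far the head is pressed down, m: 0 at rest (up), 0.022 when the foot meets the pad of a cushion on the plate, at most 0.030
- red_hand (a joint): angle of the dial's red maximum hand, rad: 0 at the start, pointing to the stand's -x; clockwise from above, 0.5 rad for each mm the pin is pushed into the foot. The black hand drives it and it stays at the highest reading. Green arc 0 to 2.5 (soft: the pin sank 5 mm or more), red arc 2.5 to 5.0 (hard); 2.2 to 2.8 counts as the join
- cushion: casing cushion: blue gel pad 148 x 48 mm in a hard black frame 160 x 60 mm; frame 23 mm, flat pad top 26 mm high, about 0.3 kg. Origin at the centre of the underside, x along the 160 mm. It starts on the plate, its middle 65 to 85 mm short of the pin (-x of the stand), roughly lined up. It can be pushed, or gripped across the 60 mm; under the dial only its near end is free, best with a small tilt
- pad_top (a point): centre of the top of the cushion's blue pad, 26 mm above the cushion's underside
- green_tray: wooden tray lined in green, fixed, 200 x 150 mm outside, 188 x 138 mm inside, walls 6 mm thick and 18 mm high, floor top 6 mm above the bench. Origin on the bench under its centre, x along the 200 mm length
- red_tray: the same tray lined in red. The trays stand left and right of the gauge, in either order
- watch: wrist watch with closed steel-and-gold bracelet, about 60 x 60 x 38 mm, on the near part of the bench (bystander; origin at its underside)
- tweezers: steel tweezers, 130 mm long, lying on the near part of the bench (bystander; origin at its underside)
- loupe: black eye loupe, 38 mm across, 34 mm high, standing beside the gauge's column (bystander; origin at its underside)
- glass_jar: small lidded glass jar, 62 mm across, 52 mm high, beside the gauge's column (bystander; origin at its underside)
- screwdriver: red-handled screwdriver, 130 mm long, lying beyond the trays (bystander; origin at its underside)
- dust_cover: clear dome on a light-blue round base, 100 mm across, 83 mm high, beyond the trays (bystander; origin at its underside)
Mind the look-alikes: they are no part of the job. Of the things like the cushion, leave any that is purple or yellow; of the rest the larger one is meant.

How it is judged:
By the outcome, as a careful person would: the job done as asked, in the order asked, and still so for the second after the job is handed in, with the robot touching nothing.
It also fails if it takes over 72 s, if anything falls off the work surface, if the arm or the gripper's body presses on something with over 40 N, if the wrist force passes 120 N, or if a joint passes its speed limit or range.

## Working session

There is one attempt and no reset: what is moved stays moved. The work goes in short steps, Python scripts to look and compute and a shell command to move; the robot and the scene stay as the last step left them, time stands still between calls to the robot, and variables do not carry over. Pictures are saved under pics/ and viewed, at most 10 in all, crops included, and the job is handed in when it is done.

```bash
mkdir -p pics; cat > h.py <<'E'
import numpy as np, cv2
from bench import status, imaging, r
def cap(n,f=None):
    c=imaging.camera(n)
    if f: cv2.imwrite('pics/'+f,cv2.cvtColor(c['pixels'],cv2.COLOR_RGB2BGR))
    return c
def ray(c,uv,z):
    d=np.array([(uv[0]-c['cx'])/c['fx'],-(uv[1]-c['cy'])/c['fy'],-1])
    M=np.array(c['cam_to_world']);d=M[:3,:3]@d;o=M[:3,3]
    return o+d*(z-o[2])/d[2]
E
python3 - <<'E'
from h import *
for n in('top','scene'):
    c=cap(n,n+'0.png');print({k:(np.round(v,4).tolist() if k!='pixels' else 0) for k,v in c.items()})
print(status.get_obs())
E
```

```text
{'pixels': 0, 'fx': 452.3007, 'fy': 452.3007, 'cx': 317.9399, 'cy': 242.9816, 'cam_to_world': [[0.0128, 0.9968, -0.0785, 0.4697], [-0.9999, 0.0124, -0.0065, -0.0379], [-0.0055, 0.0786, 0.9969, 1.2084], [0.0, 0.0, 0.0, 1.0]]}
{'pixels': 0, 'fx': 524.9306, 'fy': 524.9306, 'cx': 328.7324, 'cy': 242.1287, 'cam_to_world': [[-0.5351, -0.4829, 0.6932, 1.4146], [0.8447, -0.2932, 0.4478, 0.5219], [-0.013, 0.8252, 0.5648, 0.8201], [0.0, 0.0, 0.0, 1.0]]}
{'clock': 0.1, 'qpos': array([ 1.07723022e+00,  1.16446212e-01,  1.44218796e+00,  6.61682803e-07,
        1.58400846e+00, -3.77662018e-02]), 'joint_vel': array([ 0.00081679,  0.00062637, -0.00241321,  0.00205519, -0.00109415,
       -0.0008197 ]), 'joint_efforts': array([ 1.74134879e-03, -7.33661056e+01, -6.33789825e+01, -5.42498219e-05,
        5.13894265e-03, -2.65670536e-05]), 'position': array([0.29702936, 0.60594626, 0.230637  ]), 'tool_rot': array([-7.09724642e-01, -3.06009097e+00,  1.59101519e-03]), 'contact_force': array([-0.24608734,  0.01460004, -0.14144769]), 'ft_torque': array([0.01816956, 0.04597108, 0.02851288]), 'finger_force': 0.0, 'finger_gap': 1.0000066964217693}
```

View pics/top0.png

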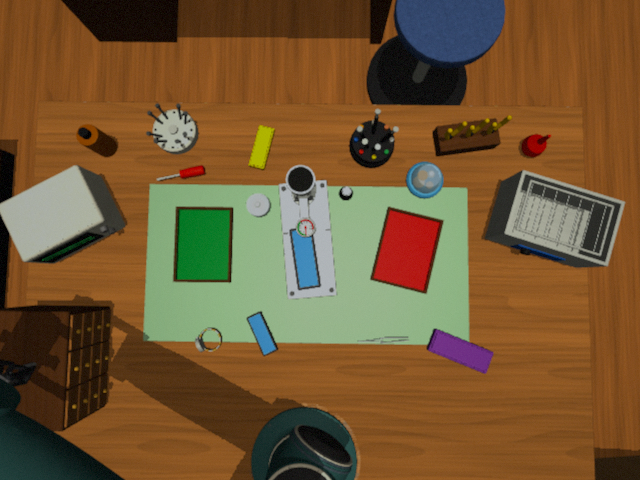

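View pics/scene0.png

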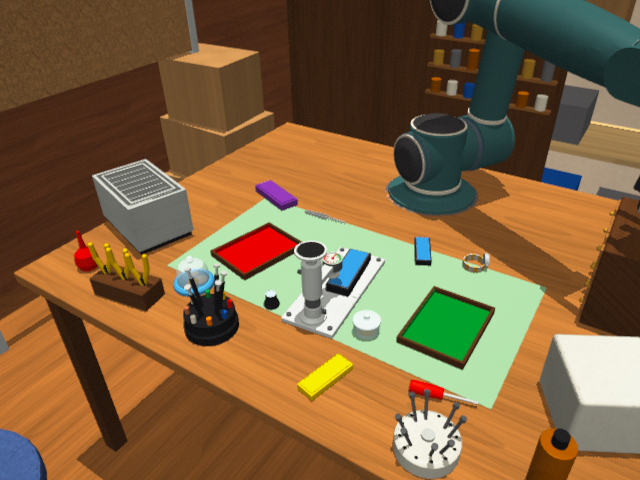

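The top view shows the stand at x≈280–337 px, with the palm at about (300,180) and the dial at (306,228). The large blue cushion is at (305,260), the green tray at (203,245) and the red tray at (407,250). The small blue look-alike is at (262,333). Next I measure these.

```bash
cat >> h.py <<'E'
def mask(c,cond,box):
    p=c['pixels'].astype(int);R,G,B=p[...,0],p[...,1],p[...,2];m=cond(R,G,B)
    q=np.zeros_like(m);x0,y0,x1,y1=box;q[y0:y1,x0:x1]=m[y0:y1,x0:x1];return q.astype(np.uint8)
def pts(c,m,z):
    k,_=cv2.findContours(m,cv2.RETR_EXTERNAL,cv2.CHAIN_APPROX_NONE);k=max(k,key=cv2.contourArea)[:,0]
    return np.array([ray(c,p,z)[:2] for p in k.astype(float)])
def rect(P):
    (x,y),(w,h),a=cv2.minAreaRect((P*1000).astype(np.float32));b=cv2.boxPoints(((x,y),(w,h),a))
    e=b[1]-b[0] if np.linalg.norm(b[1]-b[0])>np.linalg.norm(b[2]-b[1]) else b[2]-b[1]
    if e[0]<0:e=-e
    return np.round([x,y,max(w,h),min(w,h),np.degrees(np.arctan2(e[1],e[0]))],1)
blue=lambda R,G,B:(B>130)&(B>R+60)&(B>G+25)
E
cat > m.py <<'E'
from h import *
c=cap('top')
print('cushion',rect(pts(c,mask(c,blue,(270,200,345,310)),.04)))
print('green',rect(pts(c,mask(c,lambda R,G,B:(G>R+50)&(R<60)&(G>B+40),(160,190,245,300)),.006)))
print('red',rect(pts(c,mask(c,lambda R,G,B:(R>G+120)&(R>B+120),(360,195,450,305)),.006)))
pl=mask(c,lambda R,G,B:(abs(R-G)<22)&(abs(B-G)<35)&(B>=G-8)&(G>130),(270,170,350,310))
pl|=mask(c,blue,(270,200,345,310))
pl=cv2.morphologyEx(pl,cv2.MORPH_CLOSE,np.ones((9,9)))
print('plate',rect(pts(c,pl,.014)))
pa=mask(c,lambda R,G,B:(R<75)&(G<75)&(B<75),(275,155,325,200))
P=pts(c,pa,.197);print('palm',cv2.minEnclosingCircle((P*1000).astype(np.float32)))
b=cv2.resize(cv2.cvtColor(c['pixels'],cv2.COLOR_RGB2BGR)[150:310,250:370],None,fx=3.7,fy=3.7,interpolation=2)
s=cap('scene');b2=cv2.resize(cv2.cvtColor(s['pixels'],cv2.COLOR_RGB2BGR)[220:340,270:400],None,fx=2.5,fy=4.93)
cv2.imwrite('pics/crop.png',b)
E
python3 m.py
```

```text
cushion [524.2   4.4 147.5  47.8   9.3]
green [5.572e+02 2.769e+02 1.851e+02 1.359e+02 5.000e-01]
red [ 549.5 -265.9  185.6  134.8  -13.4]
plate [592.3   0.8 342.  127.8   5.7]
palm ((694.7484130859375, 11.109306335449219), 27.725032806396484)
```

View pics/crop.png

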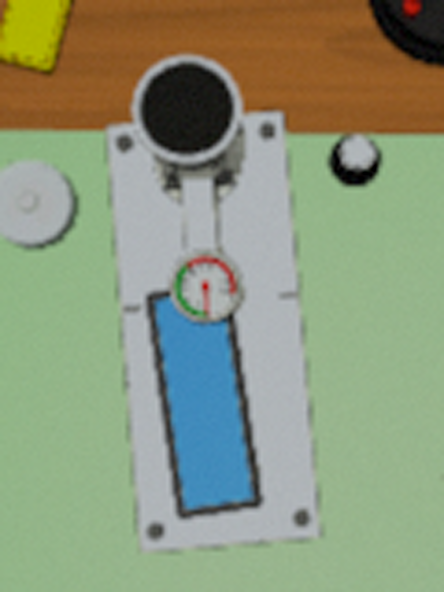

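```bash
python3 - <<'E'
from h import *
c=cap('top')
f=lambda u,v,z:np.round(ray(c,((u+.5)/3.7-.5+250,(v+.5)/3.7-.5+150),z)[:2]*1000,1)
for n,u,v,z in[('NL',141,549,.014),('NR',319,537,.014),('FL',108,126,.014),('FR',283,113,.014),('mL',131,309,.014),('mR',289,295,.014),('dial',206,286,.114),('palm',187,110,.197)]:print(n,f(u,v,z))
E
```

```text
NL [417.9  47.2]
NR [428. -79.]
FL [721.7  76.6]
FR [732.7 -49.9]
mL [588.9  57.5]
mR [600.4 -55.8]
dial [5.947e+02 4.000e-01]
palm [693.6  10.8]
```

```bash
python3 -m pendant '[[0.527,-1,0,0.197,0],[0.527,-1,0,0.197,0],[0.527,-1,0,0.197,0],[0.527,-1,0,0.197,0],[0.527,-1,0,0.197,0],[0.527,-1,0,0.197,0],[0.527,-1,0,0.197,0],[0.527,-1,0,0.197,0],[0.527,-1,0,0.197,0],[0.527,-1,0,0.197,0],[0.527,-1,0,0.197,0],[0.527,-1,0,0.197,0]]' 30
python3 -m pendant '[[0,-1,0,0,0],[0,-1,0,0,0],[0,-1,0,0,0],[0,-1,0,0,0],[0,-1,0,0,0],[0,-1,0,0,0],[0,-1,0,0,0],[0,-1,0,0,0],[0,-1,0,0,0],[0,-1,0,0,0],[0,-1,0,0,0],[0,-1,0,0,0]]'
```

```text
clock: 1.25
position: [0.4549, 0.3069, 0.2313]
tool_rot: [0.257, -3.131, -0.0]
contact_force: [-0.3, -0.4, -0.1]
finger_gap: 1.0
finger_force: 0.0
clock: 2.25
position: [0.4553, 0.0076, 0.2312]
tool_rot: [0.259, -3.131, -0.0]
contact_force: [-0.2, -0.0, 0.4]
finger_gap: 0.999
finger_force: 0.0
```

```bash
python3 -m pendant '[[0,-0.048,-0.2,0,0],[0,-0.048,-0.4,0,0],[0,-0.048,-0.5,0,0],[0,-0.048,-0.6,0,0],[0,-0.048,-0.65,0,0],[0,-0.048,-0.7,0,0],[0,-0.048,-0.727,0,0],[0,-0.048,-0.727,0,0],[0,-0.048,-0.727,0,0],[0,-0.048,-0.727,0,0]]' 20
python3 - <<'E'
from h import *
cap('scene','g.png')
E
```

```text
clock: 3.08
position: [0.4562, -0.008, 0.0147]
tool_rot: [-0.257, 3.129, -0.001]
contact_force: [-0.0, 0.3, 0.3]
finger_gap: 0.998
finger_force: 0.0
```

View pics/g.png

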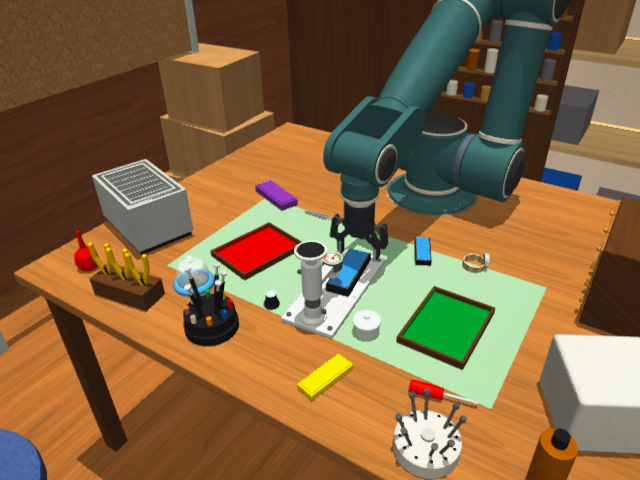

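The gripper straddles the near end of the cushion at about (355,265). I close it now.

```bash
python3 -m pendant '[[0,0,0,0,1],[0,0,0,0,1],[0,0,0,0,1],[0,0,0,0,1],[0,0,0,0,1],[0,0,0,0,1],[0,0,0,0,1],[0,0,0,0,1],[0,0,0,0,1],[0,0,0,0,1]]' 25; python3 - <<'E'
from h import *
c=cap('top','g2.png')
E
```

```text
clock: 3.97
position: [0.4556, -0.0083, 0.014]
tool_rot: [-0.256, 3.13, 0.0]
contact_force: [-1.5, 1.7, 6.4]
finger_gap: 0.7
finger_force: 26.4
```

```bash
python3 -m pendant '[[0.02,0.001,0.001,-0.002,1],[0.04,0.001,0.002,-0.004,1],[0.06,0.002,0.002,-0.006,1],[0.08,0.002,0.002,-0.008,1],[0.1,0.002,0.002,-0.01,1],[0.12,0.003,0.002,-0.012,1],[0.14,0.003,0.002,-0.014,1],[0.16,0.004,0.002,-0.016,1],[0.18,0.004,0.002,-0.018,1],[0.2,0.005,0.002,-0.0208,1],[0.215,0.005,0.002,-0.0208,1],[0.225,0.005,0.002,-0.0208,1],[0.23,0.005,0.002,-0.0208,1],[0.23,0.005,0.002,-0.0208,1],[0.23,0.005,0.002,-0.0208,1]]'; python3 - <<'E'
from h import *
c=cap('top')
b=cv2.resize(cv2.cvtColor(c['pixels'],cv2.COLOR_RGB2BGR)[150:310,250:370],None,fx=3.7,fy=3.7,interpolation=2)
cv2.imwrite('pics/in.png',b)
E
```

```text
clock: 5.27
position: [0.5221, -0.0063, 0.0125]
tool_rot: [0.154, -3.131, -0.002]
contact_force: [-23.1, 5.0, 7.3]
finger_gap: 0.7
finger_force: 30.2
```

View pics/in.png

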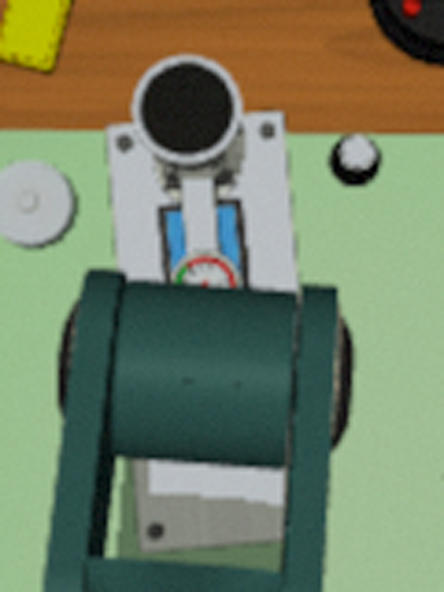

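```bash
python3 - <<'E'
from h import *
c=cap('top');m=mask(c,blue,(270,195,345,225))
a=np.radians(5.6);A=np.array([np.cos(a),np.sin(a)]);L=np.array([-A[1],A[0]]);pin=np.array([.5946,.0008])
v,u=np.nonzero(m);P=np.array([ray(c,(x,y),.04)[:2] for x,y in zip(u,v)])-pin
s=P@A*1000;t=P@L*1000
print('far',np.percentile(s,[95,99,100]))
for lo in range(35,76,8):
    k=(s>lo)&(s<lo+8);print(lo,t[k].min(),t[k].max())
E
```

```text
far [61.45803991 62.6778509  62.91704543]
35 -23.560007499749894 23.359045583576673
43 -22.068137942765606 25.31743083518498
51 -22.730503947934775 24.68019158145418
59 -20.57361447236313 24.04228161872826Traceback (most recent call last):
  File "<stdin>", line 8, in <module>
    return umr_minimum(a, axis, None, out, keepdims, initial, where)
ValueError: zero-size array to reduction operation minimum which has no identity
```

```bash
python3 - <<'E'
from h import *
c=cap('scene');print(status.get_obs()['contact_force'])
cv2.imwrite('pics/s2.png',cv2.resize(cv2.cvtColor(c['pixels'],cv2.COLOR_RGB2BGR)[180:340,270:410],None,fx=3.7,fy=3.7,interpolation=2))
E
```

```text
[-21.95440068   4.71226395   7.3893764 ]
```

View pics/s2.png

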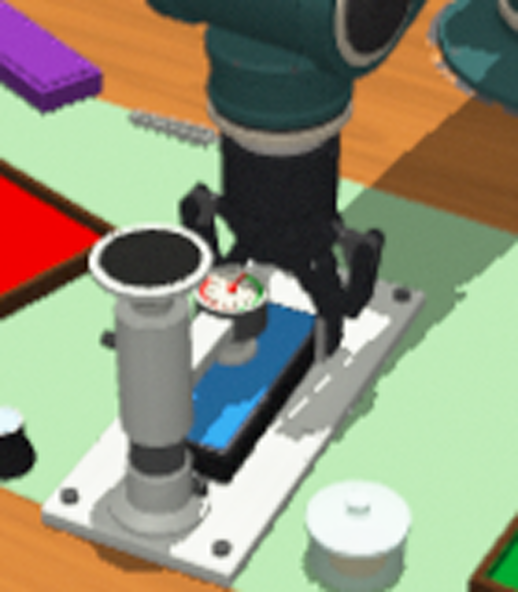

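The scene view shows the gripper body right against the dial at about (232,290). The cushion's far end is about 10 mm short of where it should be. I'll open, back out, and push the near end with shut fingers.

```bash
python3 -m pendant '[[-0.013,-0.001,0,0,1],[-0.013,-0.001,0,0,1],[-0.013,-0.001,0,0,0.15],[-0.013,-0.001,0.01,0,0],[-0.013,-0.001,0.02,0,0],[-0.013,-0.001,0.02,0,0],[-0.013,-0.001,0.02,0,0]]'
python3 -m pendant '[[-0.05,-0.005,0,0,0],[-0.1,-0.01,0,0,0],[-0.15,-0.015,0,0,0],[-0.2,-0.02,0,0,0],[-0.2,-0.02,0,0,0],[-0.2,-0.02,0.02,0,1],[-0.2,-0.02,0.02,0,1],[-0.2,-0.02,0.02,0,1],[-0.2,-0.02,0.02,0,1],[-0.2,-0.02,0.02,0,1],[-0.2,-0.02,0.02,0,1],[-0.2,-0.02,0.02,0,1],[-0.2,-0.02,0.02,0,1]]'
cat > w.py <<'E'
from h import *
c=cap('top');m=mask(c,blue,(270,195,345,310))
a=np.radians(5.6);A=np.array([np.cos(a),np.sin(a)]);L=np.array([-A[1],A[0]]);pin=np.array([.5946,.0008])
v,u=np.nonzero(m);P=np.array([ray(c,(x,y),.04)[:2] for x,y in zip(u,v)])-pin
s=P@A*1000;t=P@L*1000
print('near/far',s.min(),s.max())
for lo in range(-90,76,12):
    k=(s>lo)&(s<lo+12)
    if k.any():print(lo,t[k].min().round(1),t[k].max().round(1),end='; ')
E
python3 w.py
```

```text
clock: 6.0
position: [0.5207, -0.0072, 0.0203]
tool_rot: [-0.153, 3.137, -0.0]
contact_force: [-0.6, -1.0, 0.0]
finger_gap: 1.0
finger_force: 0.0
clock: 7.08
position: [0.4603, -0.0131, 0.0257]
tool_rot: [0.153, -3.138, -0.0]
contact_force: [0.6, -0.2, 0.3]
finger_gap: 0.002
finger_force: 0.0
near/far -66.61848037004609 62.18843922201495
-78 -22.7 -17.6; -66 -23.6 23.2; -54 -24.1 22.8; -42 -23.2 23.7; -30 -23.7 23.3; -18 -22.6 22.4; 18 -22.9 24.0; 30 -23.3 23.8; 42 -22.5 24.7; 54 -22.7 24.5;
```

```bash
python3 -m pendant '[[0.03,0.005,-0.01,0,1],[0.06,0.009,-0.01,0,1],[0.08,0.011,-0.01,0,1],[0.1,0.013,-0.01,0,1],[0.11,0.014,-0.01,0,1],[0.12,0.014,-0.01,0,1],[0.12,0.014,-0.01,0,1],[0.12,0.014,-0.01,0,1]]'; python3 w.py
```

```text
clock: 7.8
position: [0.4935, -0.009, 0.0224]
tool_rot: [0.153, -3.129, -0.0]
contact_force: [-33.8, -1.8, 21.1]
finger_gap: 0.002
finger_force: 16.8
near/far -27.60858420668134 62.91704542537943
-30 -23.9 22.6; -18 -24.8 22.4; 18 -22.9 24.2; 30 -23.3 23.8; 42 -22.5 22.7; 54 -23.0 24.5;
```

```bash
python3 -m pendant '[[-0.03,0,0,0,1],[-0.1,-0.01,0.1,0,1],[-0.2,-0.02,0.2,0,1],[-0.3,-0.02,0.3,0,1],[-0.33,-0.02,0.4,0,1],[-0.33,-0.02,0.6,0,1],[-0.33,-0.02,0.6,0,1],[-0.33,-0.02,0.6,0,1]]'; python3 w.py;  python3 - <<'E'
from h import *
c=cap('top');d=cap('scene')
g=lambda c,b,f:cv2.resize(cv2.cvtColor(c['pixels'],cv2.COLOR_RGB2BGR)[b[1]:b[3],b[0]:b[2]],None,fx=f,fy=f,interpolation=2)
A=g(c,(270,165,345,285),5);B=g(d,(280,230,365,350),5)
cv2.imwrite('pics/z.png',np.hstack([A,B[:A.shape[0]]]))
f=lambda u,v,z:np.round(ray(c,(u,v),z)[:2]*1000,1)
E
```

```text
clock: 8.52
position: [0.3985, -0.015, 0.208]
tool_rot: [-0.153, 3.131, -0.002]
contact_force: [0.6, 0.5, 0.7]
finger_gap: -0.005
finger_force: 0.0
near/far -84.5890910939539 62.69352175302752
-90 -24.2 22.5; -78 -24.4 22.1; -66 -23.6 23.2; -54 -24.3 22.8; -42 -23.2 22.0; -30 -23.9 23.5; -18 -22.6 22.4; 18 -22.9 24.2; 30 -23.8 23.8; 42 -22.5 22.7; 54 -23.0 24.5;
```

View pics/z.png

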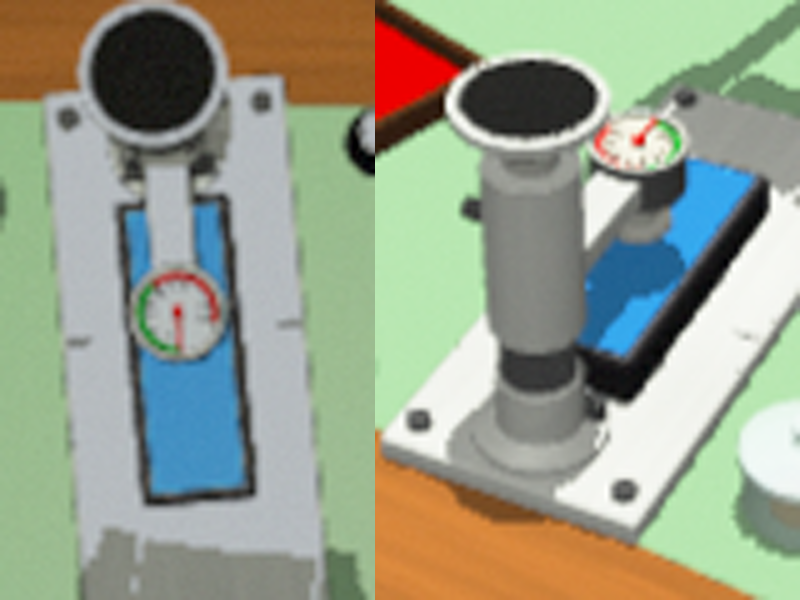

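```bash
python3 - <<'E'
from h import *
c=cap('top')
a=np.radians(5.6);A=np.array([np.cos(a),np.sin(a)]);L=np.array([-A[1],A[0]]);pin=np.array([.5946,.0008])
for n,u,v,z in[('bump',205,192,.025),('bumpL',135,192,.025),('dark',210,170,.025),('frame far L',118,203,.037),('frame far R',226,195,.037),('near L',145,502,.037),('near R',254,492,.037)]:
    q=ray(c,((u+.5)/5-.5+270,(v+.5)/5-.5+165),z)[:2]-pin;print(n,(q@A*1000).round(1),(q@L*1000).round(1))
E
```

```text
bump 72.7 -17.5
bumpL 75.9 19.4
dark 84.2 -21.1
frame far L 68.8 28.3
frame far R 68.1 -28.4
near L -88.2 26.9
near R -87.9 -29.7
```

```bash
python3 -m pendant '[[0.1,0.007,0,0,0],[0.2,0.014,0,0,0],[0.3,0.021,0,0,0],[0.388,0.027,0,0,0],[0.388,0.027,-0.1,0,0],[0.388,0.027,-0.2,0,0],[0.388,0.027,-0.3,0,0],[0.388,0.027,-0.4,0,0],[0.388,0.027,-0.5,0,0],[0.388,0.027,-0.58,0,0],[0.388,0.027,-0.62,0,0],[0.388,0.027,-0.633,0,0],[0.388,0.027,-0.633,0,0],[0.388,0.027,-0.633,0,0]]'
python3 -m pendant '[[0,0,0,0,1],[0,0,0,0,1],[0,0,0,0,1],[0,0,0,0,1],[0,0,0,0,1],[0,0,0,0,1],[0,0,0,0,1],[0,0,0,0,1]]' 60
python3 -m pendant '[[-0.01,-0.001,0,0,1],[-0.02,-0.002,0,0,1],[-0.03,-0.003,0,0,1],[-0.03,-0.003,0,0,1],[-0.03,-0.003,0,0,1],[-0.03,-0.003,0,0,1]]'
```

```text
clock: 9.88
position: [0.5143, -0.0068, 0.0139]
tool_rot: [-0.154, 3.137, -0.0]
contact_force: [0.6, 0.2, 1.0]
finger_gap: 1.004
finger_force: 0.0
clock: 10.55
position: [0.5144, -0.0068, 0.0144]
tool_rot: [-0.154, 3.136, -0.0]
contact_force: [-2.6, 0.4, 8.4]
finger_gap: 0.69
finger_force: 65.4
clock: 11.05
position: [0.5055, -0.0078, 0.0145]
tool_rot: [-0.153, 3.136, -0.0]
contact_force: [-1.9, 0.7, 9.9]
finger_gap: 0.686
finger_force: 65.4
```

```bash
python3 -m pendant '[[0,0,0.005,0,1],[0,0,0.005,0,1],[0.01,0.001,0.005,0,1],[0.02,0.002,0.005,0,1],[0.02,0.002,0.005,0,1],[0.02,0.002,0.005,0,1]]'
python3 -m pendant '[[0.005,0,0,0,1],[0.01,0.001,0,0,1],[0.015,0.001,0,0,1],[0.02,0.002,0,0,1],[0.02,0.002,0,0,1],[0.02,0.002,0,0,1]]';python3 w.py
```

```text
clock: 11.55
position: [0.5112, -0.0071, 0.0145]
tool_rot: [-0.154, 3.137, -0.0]
contact_force: [2.1, 1.0, 0.9]
finger_gap: 0.687
finger_force: 64.9
clock: 12.05
position: [0.5147, -0.0068, 0.0144]
tool_rot: [0.153, -3.132, 0.0]
contact_force: [-27.2, -1.6, 21.0]
finger_gap: 0.687
finger_force: 67.4
near/far 19.652694975658 62.91704542537943
18 -22.9 24.2; 30 -23.1 23.8; 42 -22.5 22.7; 54 -23.0 24.0;
```

```bash
python3 - <<'E'
from h import *
c=cap('scene')
print(status.get_obs()['ft_torque'])
a=np.radians(5.6);A=np.array([np.cos(a),np.sin(a)]);L=np.array([-A[1],A[0]]);pin=np.array([.5946,.0008])
for n,u,v,z in[('dial',641,140,.114),('foot',642,228,.064),('mark',745,335,.014),('far top corner',628,367,.037),('far bottom corner',626,402,.014),('pad far R',625,358,.04),('near top',768,183,.037),('flange front-right',605,440,.016),('screw FL',625,490,.016),('screw FR',419,420,.016),('knob',597,402,.025)]:
    q=ray(c,((u-375+.5)/5-.5+280,(v+.5)/5-.5+230),z)[:2]-pin;print(n,(q@A*1000).round(1),(q@L*1000).round(1))
E
```

```text
[-0.57474203  3.97457581  0.00422434]
dial 1.6 2.5
foot 2.6 3.0
mark -2.4 54.3
far top corner 65.7 27.0
far bottom corner 64.2 24.9
pad far R 63.8 24.6
near top -87.7 27.5
flange front-right 93.0 28.9
screw FL 117.7 51.3
screw FR 118.1 -53.0
knob 80.9 18.8
```

```bash
python3 - <<'E'
import cv2,numpy as np
a=cv2.imread('pics/top0.png')[175:235,280:330];b=cv2.imread('pics/scene0.png')[265:325,300:350]
g=lambda x:cv2.resize(cv2.convertScaleAbs(x,alpha=1.1),None,fx=8,fy=8,interpolation=2)
cv2.imwrite('pics/q.png',np.hstack([g(a),g(b)[:, :400]]))
E
```

```text
(no output)
```

View pics/q.png

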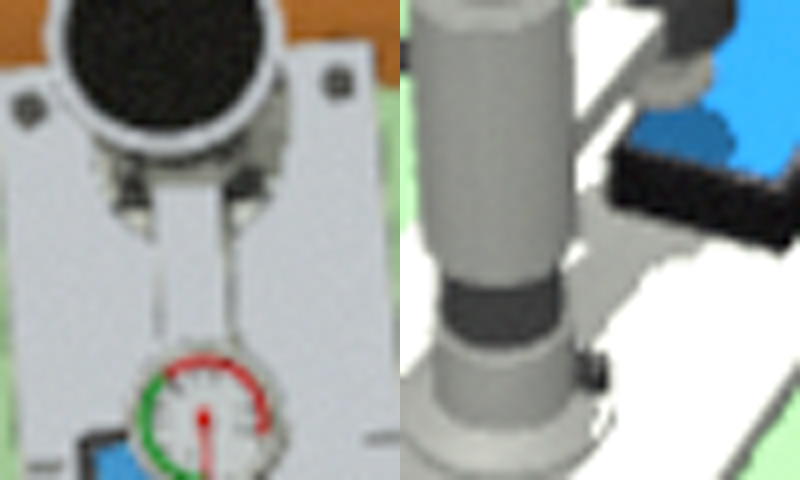

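The close crops show a round flange around the column base. Its front is at about s=70, where the cushion stops. I'll try lifting the cushion a few mm to clear it.

```bash
python3 -m pendant '[[-0.01,-0.001,0,0,1],[-0.015,-0.001,0.005,0,1],[-0.015,-0.001,0.01,0,1],[-0.015,-0.001,0.02,0,1],[-0.015,-0.001,0.02,0,1],[-0.015,-0.001,0.02,0,1]]'
python3 -m pendant '[[0.005,0,0,0,1],[0.01,0.001,0,0,1],[0.015,0.001,0,0,1],[0.02,0.002,0,0,1],[0.025,0.002,0,0,1],[0.025,0.002,0,0,1],[0.025,0.002,0,0,1]]';python3 w.py
```

```text
clock: 12.65
position: [0.5124, -0.0068, 0.0205]
tool_rot: [-0.154, 3.138, -0.0]
contact_force: [-0.4, 0.5, -2.9]
finger_gap: 0.689
finger_force: 64.8
clock: 13.23
position: [0.5198, -0.0062, 0.0204]
tool_rot: [0.153, -3.138, -0.0]
contact_force: [0.8, 0.5, -2.2]
finger_gap: 0.685
finger_force: 64.8
near/far 19.652694975658 70.06499050151217
18 -22.9 24.2; 30 -23.1 23.8; 42 -22.5 22.7; 54 -23.4 24.3; 66 -21.2 20.8;
```

```bash
python3 -m pendant '[[0.005,0,0,0,1],[0.01,0.001,0,0,1],[0.013,0.001,0,0,1],[0.013,0.001,0,0,1],[0.013,0.001,0,0,1]]';python3 w.py
python3 -m pendant '[[0,0,-0.003,0,1],[0,0,-0.006,0,1],[0,0,-0.009,0,1],[0,0,-0.009,0,1],[0,0,-0.009,0,1]]'
python3 -m pendant '[[0,0,-0.003,0,1],[0,0,-0.006,0,1],[0,0,-0.006,0,1],[0,0,-0.006,0,1]]'
```

```text
clock: 13.7
position: [0.5237, -0.0059, 0.0204]
tool_rot: [-0.153, 3.138, 0.0]
contact_force: [0.1, 0.6, -2.6]
finger_gap: 0.691
finger_force: 64.8
near/far 19.652694975658 73.42155364631243
18 -22.9 24.2; 30 -23.8 23.8; 42 -24.4 22.7; 54 -23.4 24.5; 66 -23.6 23.4; clock: 14.17
position: [0.5237, -0.0059, 0.0179]
tool_rot: [-0.153, 3.137, 0.0]
contact_force: [-1.8, -0.7, 0.6]
finger_gap: 0.688
finger_force: 65.3
clock: 14.5
position: [0.5238, -0.0059, 0.016]
tool_rot: [-0.153, 3.138, -0.0]
contact_force: [-1.0, -1.0, 3.0]
finger_gap: 0.693
finger_force: 65.5
```

```bash
python3 -m pendant '[[0,0,-0.003,0,1],[0,0,-0.005,0,1],[0,0,-0.005,0,1]]'
python3 -m pendant '[[0,0,0,0,0.6],[0,0,0,0,0.2],[0,0,0,0,0],[0,0,0,0,0],[0,0,0.01,0,0],[0,0,0.01,0,0],[-0.05,-0.005,0.01,0,0],[-0.1,-0.01,0.02,0,0],[-0.2,-0.02,0.02,0,0],[-0.3,-0.03,0.1,0,0],[-0.35,-0.03,0.3,0,1],[-0.35,-0.03,0.5,0,1],[-0.35,-0.03,0.75,0,1],[-0.35,-0.03,0.75,0,1],[-0.35,-0.03,0.75,0,1],[-0.35,-0.03,0.75,0,1]]'
python3 w.py;python3 - <<'E'
from h import *
c=cap('scene')
cv2.imwrite('pics/s3.png',cv2.resize(cv2.cvtColor(c['pixels'],cv2.COLOR_RGB2BGR)[220:330,280:400],None,fx=5,fy=5,interpolation=2))
E
```

```text
clock: 14.75
position: [0.5237, -0.0059, 0.0148]
tool_rot: [-0.153, 3.138, -0.0]
contact_force: [-4.0, -0.8, 7.2]
finger_gap: 0.684
finger_force: 66.1
clock: 16.08
position: [0.4199, -0.015, 0.2463]
tool_rot: [-0.153, 3.129, -0.002]
contact_force: [1.1, 1.3, 0.6]
finger_gap: 0.145
finger_force: 0.0
near/far -75.16979638033092 73.42155364631243
-78 -22.7 21.9; -66 -23.4 23.9; -54 -22.1 22.8; -42 -23.2 24.1; -30 -23.5 23.3; -18 -22.4 22.4; 18 -22.9 24.2; 30 -23.3 23.8; 42 -22.5 22.7; 54 -23.2 24.5; 66 -21.5 23.4;
```

View pics/s3.png

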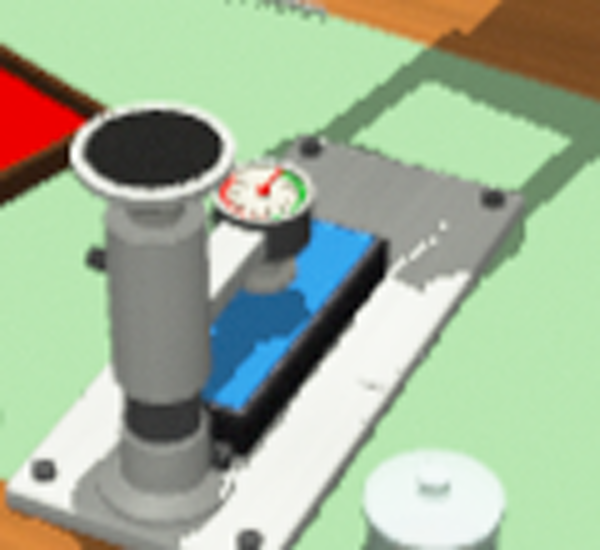

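The cushion is centred under the gauge, with the pad spanning −75 to +73 mm. Next is the palm.

```bash
python3 -m pendant '[[0.1,0.01,0,0,1],[0.2,0.02,0,0,1],[0.3,0.03,0,0,1],[0.4,0.04,0,0,1],[0.5,0.05,0,0,1],[0.6,0.06,0,0,1],[0.7,0.07,0,0,1],[0.8,0.08,0,0,1],[0.913,0.086,0,0,1],[0.913,0.086,0,0,1],[0.913,0.086,-0.06,0,1],[0.913,0.086,-0.12,0,1],[0.913,0.086,-0.14,0,1],[0.913,0.086,-0.14,0,1],[0.913,0.086,-0.14,0,1]]'
```

```text
clock: 17.43
position: [0.6921, 0.0109, 0.1975]
tool_rot: [0.153, -3.137, -0.0]
contact_force: [0.6, 0.9, 0.7]
finger_gap: -0.006
finger_force: 0.0
```

```bash
python3 -m pendant '[[0,0,-0.005,0,1],[0,0,-0.01,0,1],[0,0,-0.015,0,1],[0,0,-0.02,0,1],[0,0,-0.025,0,1],[0,0,-0.03,0,1],[0,0,-0.035,0,1],[0,0,-0.04,0,1],[0,0,-0.045,0,1],[0,0,-0.05,0,1],[0,0,-0.053,0,1],[0,0,-0.053,0,1],[0,0,-0.053,0,1]]'
```

```text
clock: 18.52
position: [0.6926, 0.0109, 0.1819]
tool_rot: [-0.153, 3.137, -0.0]
contact_force: [-2.1, -0.5, 6.1]
finger_gap: 0.004
finger_force: 3.4
```

```bash
python3 -m pendant '[[0,0,-0.004,0,1],[0,0,-0.007,0,1],[0,0,-0.007,0,1]]'
```

```text
clock: 18.77
position: [0.6927, 0.0109, 0.1799]
tool_rot: [-0.154, 3.137, -0.0]
contact_force: [-1.7, -0.6, 7.2]
finger_gap: -0.002
finger_force: 3.8
```

```bash
python3 -m pendant '[[0,0,-0.003,0,1],[0,0,-0.005,0,1],[0,0,-0.005,0,1]]'; python3 -m pendant '[[0,0,-0.002,0,1],[0,0,-0.004,0,1],[0,0,-0.004,0,1]]'
```

```text
clock: 19.02
position: [0.6926, 0.0109, 0.1785]
tool_rot: [-0.153, 3.137, -0.0]
contact_force: [-2.7, -0.2, 8.0]
finger_gap: -0.001
finger_force: 4.0
clock: 19.27
position: [0.6927, 0.0109, 0.178]
tool_rot: [-0.153, 3.137, -0.0]
contact_force: [-3.6, -0.1, 12.8]
finger_gap: 0.003
finger_force: 6.3
```

```bash
python3 -m pendant '[[0,0,-0.002,0,1],[0,0,-0.003,0,1],[0,0,-0.003,0,1]]'; python3 -m pendant '[[0,0,-0.002,0,1],[0,0,-0.002,0,1]]'
```

```text
clock: 19.52
position: [0.6927, 0.0109, 0.1779]
tool_rot: [-0.153, 3.136, -0.0]
contact_force: [-7.4, -0.6, 17.9]
finger_gap: -0.0
finger_force: 9.0
clock: 19.68
position: [0.6927, 0.0109, 0.1779]
tool_rot: [-0.153, 3.136, -0.0]
contact_force: [-9.4, 0.4, 21.4]
finger_gap: 0.005
finger_force: 10.9
```

```bash
python3 -m pendant '[[0,0,-0.001,0,1],[0,0,-0.001,0,1],[0,0,-0.001,0,1],[0,0,-0.001,0,1],[0,0,-0.001,0,1],[0,0,-0.001,0,1],[0,0,-0.001,0,1],[0,0,-0.001,0,1],[0,0,-0.001,0,1],[0,0,-0.001,0,1],[0,0,-0.001,0,1],[0,0,-0.001,0,1],[0,0,-0.001,0,1],[0,0,-0.001,0,1]]'
python3 - <<'E'
from h import *
c=cap('scene')
cv2.imwrite('pics/s4.png',cv2.resize(cv2.cvtColor(c['pixels'],cv2.COLOR_RGB2BGR)[220:330,280:400],None,fx=5,fy=5,interpolation=2))
E
```

```text
clock: 20.85
position: [0.6928, 0.0109, 0.1778]
tool_rot: [-0.153, 3.135, -0.0]
contact_force: [-9.5, -0.3, 23.2]
finger_gap: -0.001
finger_force: 11.8
```

View pics/s4.png

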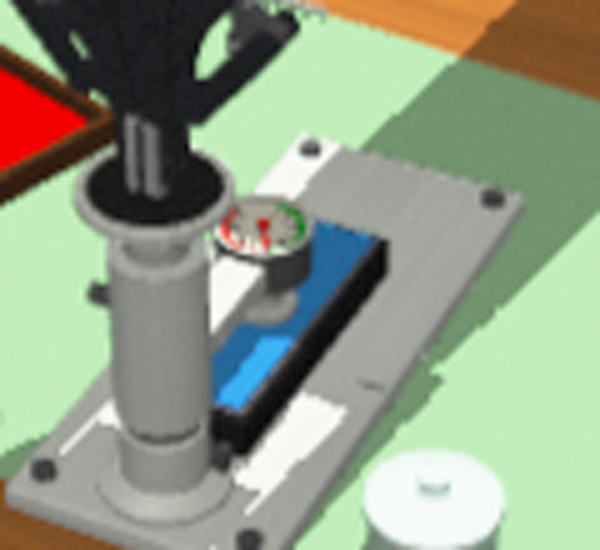

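The scene view shows the fingers pressing the palm and the foot down on the pad. The dial is at about (262,225). I'll release slowly and then read the hand numerically from the top view.

```bash
python3 -m pendant '[[0,0,0.01,0,1],[0,0,0.02,0,1],[0,0,0.03,0,1],[0,0,0.04,0,1],[0,0,0.05,0,1],[0,0,0.06,0,1],[0,0,0.07,0,1],[0,0,0.09,0,1],[0,0,0.15,0,1],[0,0,0.2,0,1],[-0.1,-0.01,0.2,0,1],[-0.2,-0.02,0.2,0,1],[-0.3,-0.03,0.2,0,1],[-0.4,-0.04,0.2,0,1],[-0.5,-0.05,0.2,0,1],[-0.6,-0.06,0.2,0,0.5],[-0.7,-0.07,0.2,0,0],[-0.8,-0.08,0.2,0,0],[-0.8,-0.08,0.2,0,0],[-0.8,-0.08,0.2,0,0]]'
python3 w.py;python3 - <<'E'
from h import *
c=cap('top');p=c['pixels'].astype(int)
R,G,B=p[...,0],p[...,1],p[...,2]
a=np.radians(5.6);A=np.array([np.cos(a),np.sin(a)]);L=np.array([-A[1],A[0]])
cen=np.array([.5947,.0006])
print()
for v in range(216,242):
    s=''
    for u in range(294,320):
        x=p[v,u];q=x.max()
        s+='R' if x[0]>x[1]+60 and x[0]>x[2]+50 else 'r' if x[0]>x[1]+25 and x[0]>x[2]+25 else 'G' if x[1]>x[0]+40 else 'B' if x[2]>x[0]+40 else '#' if q<110 else '.'
    print(v,s)
S=cap('scene');p=S['pixels'].astype(int)
for v in range(246,274):
    s=''
    for u in range(318,350):
        x=p[v,u];q=x.max()
        s+='R' if x[0]>x[1]+60 and x[0]>x[2]+50 else 'r' if x[0]>x[1]+25 and x[0]>x[2]+25 else 'G' if x[1]>x[0]+40 else 'B' if x[2]>x[0]+40 else '#' if q<110 else '.'
    print(v,s)
E
```

```text
clock: 22.57
position: [0.452, -0.0132, 0.2362]
tool_rot: [-0.153, 3.135, -0.0]
contact_force: [0.1, -0.3, 0.2]
finger_gap: 0.709
finger_force: 0.0
near/far -61.238162918044 73.42155364631243
-66 -23.4 20.4; -54 -22.1 22.8; -42 -23.2 24.3; -30 -23.5 23.5; -18 -22.6 22.4; 18 -22.9 24.2; 30 -23.8 23.8; 42 -22.5 22.7; 54 -23.2 24.5; 66 -21.5 23.4; 
216 ##GGGG..........GGGGG##...
217 ##GGGG..........GGGGG##...
218 ##GGGGB.........GGGGG##...
219 ##GGGB...rRRrr...BGGG##...
220 ##GGB..rRRRRRRRR..BGG##...
221 .#GG..rRRr...rrRR..BG##...
222 .#...G.Rr......rRR..GB#...
223 .#..GG..Rr......rRr.BB#...
224 .#..GG..rRr......rR..##...
225 .#..G....rr.......Rr..##..
226 .#.GG.....RRr.....RR..##..
227 .#.GG.....rRr.....RR.###..
228 .#.GG......rr.....RR.###..
229 .#..G.............r..###..
230 .#..GG...............###..
231 .#...G...............B##..
232 ..#..GG.............BG##..
233 ..#...GGG...........GGB#..
234 ..#BB..GGGGG......BGGGB#..
235 ..#BGG....G.......GGGGB##.
236 ..##GGGB........BGGGGGG##.
237 ..##GGGGGGGBGGGGGGGGGGB##.
238 ..##GGGGGGGGGGGGGGGGGGB##.
239 ..##GGGGGGGGGGGGGGGGGGG##.
240 ..##
[... 389 characters left out ...]
5 ##.....rR..........GGG..........
256 ......rRRr....rr....GGG.........
257 ......RR.....RRR.....GG.........
258 ......RR.....RRR......G.........
259 ......RR......RR......G.........
260 ...G..rRr.....RR.....GG.........
261 ....#..rrrr...RR....GG..........
262 ....##..rrr...RR....G..#........
263 ....####..r.r.rr.G...####.......
264 ....##..###.......######BBBB....
265 ....#......#############BGGGGB..
266 ...............#########BGGGGGGG
267 ...............#########GGGGGGGG
268 ...............########BGGGGGGGG
269 ...............#######BGGGGGGGGG
270 ...............#######GGGGGGGGGG
271 ..............#######GGGGGGGGGGG
272 ..............#####..GGGGGGGGGGG
273 .................#...GGGGGGGGGGG
```

```bash
python3 - <<'E'
from h import *
a0=cv2.cvtColor(cv2.imread('pics/top0.png'),cv2.COLOR_BGR2RGB);a1=cap('top')['pixels']
yy,xx=np.mgrid[0:480,0:640]
for n,a in(('0',a0),('1',a1)):
    p=a.astype(float);w=np.clip(p[...,0]-np.maximum(p[...,1],p[...,2])-15,0,None)
    g=np.clip(p[...,1]-p[...,0]-30,0,None)
    for cx,cy in((305.3,227.5),(304.9,227.2)):
        d=np.hypot(xx-cx,yy-cy);m=(d<6.2)*w
        x=(m*xx).sum()/m.sum();y=(m*yy).sum()/m.sum()
        C=np.cov(np.stack([xx[m>0],yy[m>0]]),aweights=m[m>0]);e=np.linalg.eigh(C)[1][:,1]
        if e@np.array([x-cx,y-cy])<0:e=-e
        print(n,x,y,'dir cw from down(deg)',np.degrees(np.arctan2(-e[0],e[1])))
E
```

```text
0 305.1524725274725 228.56043956043956 dir cw from down(deg) -3.7363653493189726
0 305.1524725274725 228.56043956043956 dir cw from down(deg) -3.7363653493189726
1 304.11394101876675 225.63806970509384 dir cw from down(deg) 143.37796973764117
1 304.0269922879177 225.48843187660668 dir cw from down(deg) 144.48317845801384
```

The hand turned about 147° (2.57 rad), so it stands just on the red side of the join and the cushion goes in the red tray. I regrip the near end, lift slightly and draw it out.

```bash
python3 -m pendant '[[0.1,0.01,0,0,0],[0.2,0.02,0,0,0],[0.23,0.024,-0.1,0,0],[0.23,0.024,-0.2,0,0],[0.23,0.024,-0.3,0,0],[0.23,0.024,-0.4,0,0],[0.23,0.024,-0.5,0,0],[0.23,0.024,-0.6,0,0],[0.23,0.024,-0.67,0,0],[0.23,0.024,-0.71,0,0],[0.23,0.024,-0.733,0,0],[0.23,0.024,-0.733,0,0],[0.23,0.024,-0.733,0,0]]'
python3 -m pendant '[[0,0,0,0,1],[0,0,0,0,1],[0,0,0,0,1],[0,0,0,0,1],[0,0,0,0,1],[0,0,0,0,1],[0,0,0,0,1],[0,0,0,0,1]]' 60
python3 -m pendant '[[0,0,0.005,0,1],[0,0,0.005,0,1],[-0.03,-0.003,0.005,0,1],[-0.06,-0.006,0.005,0,1],[-0.1,-0.01,0.005,0,1],[-0.15,-0.015,0.005,0,1],[-0.2,-0.02,0.005,0,1],[-0.25,-0.025,0.005,0,1],[-0.28,-0.028,0.003,0,1],[-0.28,-0.028,0.001,0,1],[-0.28,-0.028,0,0,1],[-0.28,-0.028,0,0,1]]'
```

```text
clock: 23.85
position: [0.5222, -0.0059, 0.0158]
tool_rot: [-0.154, 3.137, -0.0]
contact_force: [0.3, 0.5, 0.7]
finger_gap: 0.998
finger_force: 0.0
clock: 24.52
position: [0.5223, -0.0059, 0.0166]
tool_rot: [-0.153, 3.136, -0.0]
contact_force: [-2.8, 1.2, 8.0]
finger_gap: 0.685
finger_force: 64.0
clock: 25.52
position: [0.4366, -0.0145, 0.0164]
tool_rot: [0.153, -3.137, 0.001]
contact_force: [-13.1, -0.7, 23.3]
finger_gap: 0.682
finger_force: 67.7
```

```bash
python3 -m pendant '[[0,0,0.003,0,1],[0,0,0.003,0,0.4],[0,0,0.003,0,0],[0,0,0.005,0,0],[0,0,0.005,0,0],[0,0,0.005,0,0]]'
python3 w.py; echo
python3 -m pendant '[[0.05,0.005,0,0,0],[0.1,0.01,0,0,0],[0.15,0.015,0,0,0],[0.2,0.02,0,0,0],[0.23,0.0225,0,0,0],[0.23,0.0225,-0.005,0,0],[0.23,0.0225,-0.005,0,0],[0.23,0.0225,-0.005,0,0]]'
```

```text
clock: 26.02
position: [0.4374, -0.0143, 0.0164]
tool_rot: [-0.154, 3.138, 0.0]
contact_force: [-0.0, 0.5, -0.8]
finger_gap: 0.999
finger_force: 0.0
near/far -92.36543630754574 -13.466327887296105
-90 -23.6 22.8; -78 -22.7 22.1; -66 -23.4 23.6; -54 -22.1 22.8; -42 -23.2 23.9; -30 -23.5 23.5; -18 -22.0 22.4; 
clock: 26.73
position: [0.5057, -0.0076, 0.0146]
tool_rot: [0.153, -3.137, -0.0]
contact_force: [0.0, -0.1, 0.2]
finger_gap: 0.993
finger_force: 0.0
```

```bash
python3 -m pendant '[[0,0,0,0,1],[0,0,0,0,1],[0,0,0,0,1],[0,0,0,0,1],[0,0,0,0,1],[0,0,0,0,1],[0,0,0,0,1],[0,0,0,0,1]]' 60
python3 -m pendant '[[0,0,0.01,0,1],[0,0,0.01,0,1],[-0.05,-0.005,0.01,0,1],[-0.1,-0.01,0.01,0,1],[-0.15,-0.015,0.01,0,1],[-0.15,-0.015,0.1,0,1],[-0.15,-0.015,0.2,0,1],[-0.15,-0.015,0.3,0,1],[-0.15,-0.015,0.4,0,1],[-0.15,-0.015,0.4,0,1],[-0.15,-0.015,0.4,0,1]]'
```

```text
clock: 27.4
position: [0.5064, -0.0076, 0.0155]
tool_rot: [-0.153, 3.138, -0.0]
contact_force: [-3.9, 0.3, 6.6]
finger_gap: 0.69
finger_force: 65.7
clock: 28.32
position: [0.462, -0.0121, 0.1361]
tool_rot: [-0.153, 3.135, -0.001]
contact_force: [-0.7, -0.1, -4.2]
finger_gap: 0.689
finger_force: 66.8
```

```bash
python3 -m pendant '[[0.03,-0.09,0,-0.01,1],[0.06,-0.18,0,-0.02,1],[0.09,-0.27,0,-0.03,1],[0.12,-0.36,0,-0.045,1],[0.15,-0.45,0,-0.06,1],[0.18,-0.54,0,-0.07,1],[0.21,-0.63,0,-0.08,1],[0.24,-0.72,0,-0.09,1],[0.27,-0.8,0,-0.1,1],[0.285,-0.847,0,-0.1056,1],[0.285,-0.847,0,-0.1056,1],[0.285,-0.847,-0.08,-0.1056,1],[0.285,-0.847,-0.16,-0.1056,1],[0.285,-0.847,-0.24,-0.1056,1],[0.285,-0.847,-0.32,-0.1056,1],[0.285,-0.847,-0.36,-0.1056,1],[0.285,-0.847,-0.36,-0.1056,1],[0.285,-0.847,-0.36,-0.1056,1]]'
```

```text
clock: 29.82
position: [0.5468, -0.2657, 0.0269]
tool_rot: [-0.366, -3.119, -0.001]
contact_force: [0.2, 0.1, -1.9]
finger_gap: 0.683
finger_force: 66.5
```

```bash
python3 -m pendant '[[0,0,-0.02,0,1],[0,0,-0.035,0,1],[0,0,-0.045,0,1],[0,0,-0.052,0,1],[0,0,-0.055,0,1],[0,0,-0.055,0,1],[0,0,-0.055,0,1]]'; python3 -m pendant '[[0,0,-0.004,0,1],[0,0,-0.008,0,1],[0,0,-0.01,0,1],[0,0,-0.01,0,1]]'
```

```text
clock: 30.4
position: [0.5471, -0.2662, 0.0107]
tool_rot: [0.367, 3.12, -0.0]
contact_force: [0.1, 0.1, -3.0]
finger_gap: 0.686
finger_force: 66.7
clock: 30.73
position: [0.5471, -0.2662, 0.0075]
tool_rot: [0.367, 3.12, 0.0]
contact_force: [0.1, -0.3, -2.8]
finger_gap: 0.688
finger_force: 66.8
```

```bash
python3 -m pendant '[[0,0,-0.002,0,1],[0,0,-0.004,0,1],[0,0,-0.004,0,1]]'; python3 -m pendant '[[0,0,-0.002,0,1],[0,0,-0.004,0,1],[0,0,-0.004,0,1]]'
```

```text
clock: 30.98
position: [0.5472, -0.2662, 0.0075]
tool_rot: [0.367, 3.12, -0.0]
contact_force: [-6.3, 4.1, 10.9]
finger_gap: 0.69
finger_force: 68.3
clock: 31.23
position: [0.5474, -0.2663, 0.0075]
tool_rot: [0.367, 3.119, -0.001]
contact_force: [-11.9, 5.5, 24.3]
finger_gap: 0.689
finger_force: 69.9
```

```bash
python3 -m pendant '[[0,0,0.005,0,1],[0,0,0.005,0,0.2],[0,0,0.005,0,0.13],[0,0,0.005,0,0.13],[0,0,0.005,0,0.13],[0,0,0.03,0,0.13],[0,0,0.08,0,0.13],[0,0,0.15,0,0.13],[0,0,0.25,0,0.13],[0,0,0.4,0,0.13],[0,0.1,0.6,0,0.13],[-0.1,0.2,0.6,0,0.13],[-0.2,0.3,0.6,0,0.13],[-0.3,0.4,0.6,0,0.13],[-0.4,0.5,0.6,0,0.13],[-0.4,0.6,0.6,0,0.13],[-0.4,0.6,0.6,0,0.13],[-0.4,0.6,0.6,0,0.13]]'
python3 - <<'E'
from h import *
c=cap('top')
box=(360,195,450,305)
print('cushion pad',rect(pts(c,mask(c,blue,box),.032)))
print('red',rect(pts(c,mask(c,lambda R,G,B:((R>G+100)&(R>B+100)),box),.006)))
a0=cv2.cvtColor(cv2.imread('pics/top0.png'),cv2.COLOR_BGR2RGB).astype(int);d=(abs(a0-c['pixels']).sum(2)>120).astype(np.uint8)
n,l,s,ce=cv2.connectedComponentsWithStats(d)
for i in range(1,n):
    if s[i,4]>12:print(s[i])
E
```

```text
clock: 32.73
position: [0.4267, -0.0848, 0.1862]
tool_rot: [0.362, 3.118, -0.0]
contact_force: [0.1, 0.3, 0.2]
finger_gap: 0.872
finger_force: 0.0
cushion pad [ 550.2 -266.5  147.3   48.2  -13.5]
red [ 549.3 -265.7  187.3  137.3  -13.5]
[ 390  218   36   63 1392]
[  281   228   120   214 12546]
[115 319   8   9  23]
[119 323  30  21 246]
[119 343  48  13 151]
[121 355  20   8  52]
[150 355  29   7  68]
[142 357   7   5  13]
[111 364  12  11  37]
[153 365   8   7  19]
[188 365  18   8  53]
[121 371  45  17 211]
[111 375   9   4  17]
[203 376   7   6  16]
[209 377  11  10  29]
[187 379   6   8  13]
[193 383  15   4  27]
[222 382   9   5  20]
[261 403  17   7  37]
[213 404   7   6  14]
[199 411   7   5  18]
[298 426  47  29 698]
[ 187  429   62   51 1938]
[   0  430  124   50 4389]
[315 451  37  16  75]
[287 457  32  10  95]
[291 465   9   2  15]
[269 467  19  13  53]
[290 468  30  12 254]
[252 470   7  10  45]
[320 471  11   9  39]
[194 476  30   4  84]
```

The cushion lies flat and centred in the red tray, and the bystanders are unmoved. I hand the job in.

```bash
python3 -c "
from bench import r
print(r.close_job())"
```

```text
the job is handed in; nothing more can be done
None
```

I pressed the cushion under the gauge with its far end resting on the column's base flange, so it was not quite flat; the red hand read about 2.57 rad, in the join band just on the red side, and I laid it flat in the red tray and handed the job in.

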